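Open the child-resistant reagent bottle

ROBOT

A 6-joint arm with a two-finger parallel gripper is mounted at the origin on the work surface. World frame = base frame: x ahead of the robot, y to its left, z up, the work surface at z = 0. Lengths are in mm, angles in rad, forces in N, time in s.
With the tool pointing down it reaches from about 325 to 850 mm from the base axis. Payload 4.4 kg.
Tool frame: the origin (TCP) lies on the front face of the gripper's body, between the roots of the fingers; the fingertips stand 97 mm ahead of it and the grasp point (between the pads) lies 78 mm ahead of it; z points along the fingers, x is the direction in which the jaws open and shut, and the axes are right-handed (so a half turn about z gives the same grasp; the last joint's range is limited). The gripper opens to 94 mm and grips with 3 to 60 N. Pads are 16 mm wide; open, the fingers measure 119 mm over their backs; the gripper's body (75 mm by 177 mm) begins 78 mm behind the grasp point.
Start: joints at [1.014, 0.207, 1.542, -0, 1.393, -0.15], TCP at [227.521, 528.074, 302.647] pointing down, gripper open.
Joint ranges: [-2.73, 2.73], [-0.86, 2.22], [0.23, 2.46], [-1.11, 4.25], [0.08, 2.63], [-2.82, 2.82]. Speed limits (rad/s): [2.79, 2.79, 3.14, 3.14, 3.14, 3.14].

INTERFACE

Orientations are given as a unit quaternion [w, x, y, z].
In Python, from cell import get_obs, eyes, bot gives the robot as it stands.
- The arm moves only by the tool step_arm, never from a script. Its argument "plan" is a list of rows, each a list of 3 entries, a list of its own where there are three numbers: the opening, from 0 (shut) to 1 (fully open), then the shift along the world's x, y, z in m, then the turn, a rotation vector about the world's x, y, z in degrees. A call has exactly 5 rows; each row is the pose to reach, as a shift and turn from the pose commanded when the call began; what a row does not reach only later rows make up. A row lasts 1/8 s, in which the tool goes at most 62.5 mm and 10.7 degrees, less where a joint would pass 70% of its speed; a pose out of reach is approached as far as the arm can. A call with a gripper value outside its range is refused whole. The fingers move at their own pace and stop on an object; "force" is the grip in N (left out, the last holds). Time passes only in rows, so rows that repeat a pose let the fingers close, or fill a call up. It gives the time, the measured TCP pose, the force and the opening at its end, in the units of the state.
- get_obs(): the state, without advancing time (a new reading comes with each control period).
- eyes.grab_frame(name): name is "scene" or "top" or "wrist"; returns a dict with "img" (480x640x3 uint8, red, green, blue), "depth" (480x640 float32, mm along the optical axis (not along the pixel's ray), 0 where there is no reading), "fx", "fy", "cx", "cy" (pixels), "dist" ([k1, k2, p1, p2, k3] as OpenCV has them; the pictures are not rectified), "R" (3x3) and "t" (3): a world point X has camera coordinates R X + t. Camera axes: x right, y down, z forward; pixel columns grow to the right and rows downward; lengths in mm; the calibration is good to about 2 mm. A picture is of the moment at which its call begins.
- bot.job_done(): hands the job in, once; it reports no verdict.
The state is a dict: "t": time; "q": joint angles; "qvel": joint speeds; "joint_torque": joint torques, N m; "tcp_pos": TCP position; "tool_rot": TCP orientation; "wrist_force": force on the tool from outside, world axes, zero at the start; "ft_torque": the same for the moment, N m; "grip_width": finger opening in mm.
Only numpy, scipy, OpenCV 4.12 (cv2) and the standard library are available. Lean on these libraries where they do the work, as an engineer would, in place of code of your own. Each camera call takes 0.05 s, during which the arm holds its last target.

TASK

Open the amber reagent bottle that stands in the square steel foot: its child-resistant cap comes off only if it is pressed down while it is turned anticlockwise, and it must not be forced past its stop, leaned on or pulled at hard. Lift the cap off and set it down, not drop it, right way up and flat in the low square steel tray, then let go. Leave everything else on the table where it is.

Things in the scene. Friction and masses are not known exactly. Their poses are not given: they have to be found in the camera images.
- cap_centre (a point): Centre of the white ribbed round cap on the amber bottle: 46 mm diameter, 30 mm tall, about 70 g. z points up along its axis; it turns with the outer shell. This point is 15 mm below the cap's flat top and 14.5 mm above the shell's lower edge; with the cap standing on a flat surface it is 16 mm above it. The cap has an outer shell (this one) over a hidden inner cap.
- cap_top (a point): Middle of the cap's flat top. At rest a spring (2.4 N per mm) holds the shell up and turning it only clicks. Pressed (travel 4.5 mm, 11 N; 7 N is enough) it catches the inner cap after at most 60 degrees of idle turning; turned on anticlockwise from above, still pressed, it unscrews it against 0.1 to 0.3 N m. If crests meet, it goes hard within 1 to 2 mm: hold 8 to 12 N and turn until it drops in.
- mouth (a point): Centre of the neck's rim, under the cap, 105 mm above the bottle's origin. After 40 to 50 degrees of caught turning the cap is loose and lifts straight off (20 mm clears the neck); from 58 to 66 degrees a springy stop (2.4 N m per rad) not to be forced. Let go, it stays within 6 degrees: regrip and turn on. Pulled before it is loose it stops after 2 to 3 mm. The neck bears 80 N, sideways too.
- bottle: Fixed amber glass bottle, 80 mm diameter, in a square steel foot 110 x 110 mm. Origin at the underside of the foot, on the bottle's axis; z up. The shoulder ends and the 26 mm neck begins at 77 mm, the rim of the neck is at 105 mm. The cap's centre is 106 mm above the origin.
- tray: Fixed low square steel tray, 150 x 150 mm outside, 10 mm high, walls 4 mm, floor 4 mm thick. Origin at the centre of its underside, x and y along its sides.
- jar: Bystander: loose glass jar with a smooth white lid, 48 mm diameter, 62 mm tall; origin under its centre.
- spatula: Bystander: loose steel spatula lying flat, 160 mm long.
- bowl_a: Bystander: loose red plastic bowl, 144 mm across, 42 mm tall; origin under its centre.
- bowl_b: Bystander: a second loose red plastic bowl, like the first.
- vial: Bystander: loose small vial with a black cap, 28 mm diameter, 55 mm tall; origin under its centre.
- tub: Bystander: loose clear plastic tub, 150 x 200 mm, 70 mm tall; origin under its centre.
- sieve: Bystander: loose brass ring of a sieve, 100 mm across, 30 mm tall; origin under its centre.
There are look-alikes about, which are no part of the job. Of the things shaped like the part that bears cap_centre, the white one is meant. Of the things that look like the bottle, the smaller one is meant.

How it is judged:
By the outcome, as a careful person would: the job done as asked, in the order asked, and still so for the second after the job is handed in, with the robot touching nothing.
It also fails if it takes over 72 s, if anything falls off the work surface, if the arm or the gripper's body presses on something with over 40 N, if the wrist force passes 120 N, or if a joint passes its speed limit or range.

## Working session

There is one attempt and no reset: what is moved stays moved. The work goes in short steps, Python scripts to look and compute and a tool call to move; the robot and the scene stay as the last step left them, time stands still between calls to the robot, and variables do not carry over. Pictures are saved under pics/ and viewed, and the job is handed in when it is done.

Besides the shell and the picture viewer there is one more tool, called after "Request:" as name(argument=value, ...), one argument or row to a line, values as JSON. step_arm: Moves the arm, as the interface text tells. Its arguments: {"type":"object","properties":{"plan":{"type":"array","items":{"type":"array"}},"force":{"type":"number"}},"required":["plan"]}

```bash
mkdir -p pics; ls
python3 - <<'E'
from cell import get_obs, eyes, bot
import cv2,numpy as np
print(get_obs())
for n in ("scene","top"):
    f=eyes.grab_frame(n); cv2.imwrite(f"pics/{n}0.png",f["img"][:,:,::-1]); np.savez(f"{n}0.npz",**f)
    print(n,f["fx"],f["fy"],f["cx"],f["cy"],f["dist"],f["R"],f["t"])
E
```

```text
pics
{'t': 0.0, 'q': array([ 1.01349369e+00,  2.07439902e-01,  1.54295861e+00, -6.38150064e-06,
        1.39347579e+00, -1.50516194e-01]), 'qvel': array([-0.00222243,  0.00023219, -0.00141956,  0.00049389,  0.00156572,
        0.00015431]), 'joint_torque': array([-7.82890220e-04, -3.70871222e+01, -2.81418765e+01,  6.97153970e-02,
        3.61530064e-02, -1.83057900e-04]), 'tcp_pos': array([227.20928429, 527.56307444, 301.47705272]), 'tool_rot': array([ 4.79971164e-04,  8.35361358e-01,  5.49700010e-01, -1.03494626e-03]), 'wrist_force': array([-1.09367266,  0.7364347 ,  0.40989194]), 'ft_torque': array([-0.04512366,  0.03033351, -0.0374337 ]), 'grip_width': 94.065618611219}
scene 475.1462077533716 475.1462077533716 304.1869301891461 236.64210518253492 [0.00804928 0.         0.         0.         0.        ] [[ 0.63349016  0.77367072  0.01112837]
 [ 0.4237315  -0.33485029 -0.84162159]
 [-0.64741164  0.53787444 -0.53995302]] [-400.0948291  -148.02409389 1484.67423273]
top 488.54732288048035 488.54732288048035 319.81359670678546 235.8940296144881 [-0.13505778  0.          0.          0.          0.        ] [[ 0.01112744 -0.9997594  -0.01890273]
 [-0.98685925 -0.00793246 -0.16138743]
 [ 0.16119865  0.02045016 -0.98671008]] [  35.40048116  560.66456429 1295.39732232]
```

View pics/scene0.png

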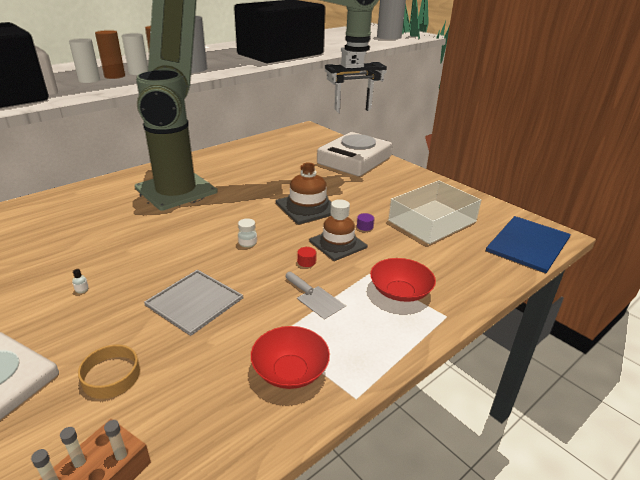

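View pics/top0.png

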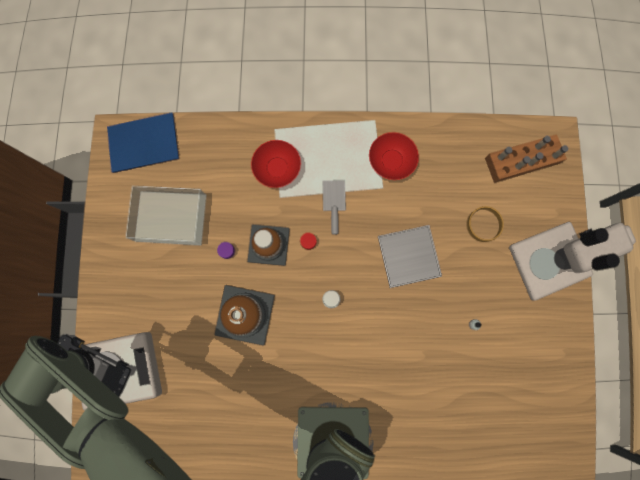

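White candidates in the top view are the cap on the smaller bottle at (264,240) and the jar lid at (332,299). The bigger bottle at (240,315) has a brown cap, and the loose caps are purple (226,250) and red (308,241). The white cap on the smaller bottle fits, so I'll confirm it with a crop and measure it.

```bash
cat > h.py <<'E'
import numpy as np,cv2
def cloud(f):
    fx,fy,cx,cy=[float(f[k]) for k in("fx","fy","cx","cy")]
    K=np.array([[fx,0,cx],[0,fy,cy],[0,0,1]]); h,w=f["depth"].shape
    uv=np.stack(np.meshgrid(np.arange(w),np.arange(h)),-1).reshape(-1,1,2).astype(float)
    n=cv2.undistortPoints(uv,K,np.array(f["dist"])).reshape(h,w,2)
    d=np.array(f["depth"],float)
    c=np.concatenate([n*d[...,None],d[...,None]],-1)
    X=(c-np.array(f["t"]))@np.array(f["R"]); X[d==0]=np.nan
    return X
E
python3 - <<'E'
from h import *
a=[]
for n,(u,v,wd,hh) in {"top":(180,190,200,150),"scene":(240,140,160,120)}.items():
    f=np.load(f"{n}0.npz"); X=cloud(f); im=f["img"]
    a.append(cv2.resize(im[v:v+hh,u:u+wd,::-1],(400,300),interpolation=cv2.INTER_CUBIC))
    hsv=cv2.cvtColor(im,cv2.COLOR_RGB2HSV)
    z=X[...,2]
    lo=(slice(215,275),slice(245,292)) if n=="top" else (slice(195,260),slice(305,370))
    m=np.zeros(z.shape,bool); m[lo]=1
    zz=z[m]; print(n,"zmax",np.nanpercentile(zz,[90,95,98,99.5]))
    w=m&(z>100)
    top=m&(z>np.nanpercentile(zz,98)-6)&(hsv[...,1]<60)
    P=X[top]; print("cap top n",len(P),P.mean(0),P.min(0),P.max(0))
    P=X[w]; print("z>100",len(P),np.median(P,0),P.min(0),P.max(0))
    (c,r)=cv2.minEnclosingCircle(X[top][:,:2].astype(np.float32)); print("circ",c,r)
    # foot
    ft=m&(z>4)&(z<14); 
    # amber bottle
    b=m&(z>30)&(z<70); print("body circ",cv2.minEnclosingCircle(X[b][:,:2].astype(np.float32)))
    # tray
    lo=(slice(215,300),slice(370,450)) if n=="top" else (slice(262,340),slice(135,250))
    m=np.zeros(z.shape,bool); m[lo]=1
    g=m&(hsv[...,1]<50)&(z>-3)&(z<16)
    nl,lab,st,ce=cv2.connectedComponentsWithStats(g.astype(np.uint8)); i=1+st[1:,4].argmax(); g=lab==i
    print("tray",g.sum(),cv2.minAreaRect(X[g][:,:2].astype(np.float32)),np.nanmedian(X[g][:,2]))
cv2.imwrite("pics/crop0.png",np.hstack(a))
E
```

```text
top zmax [ 76.68096957 120.34284108 122.96809592 124.9098282 ]
cap top n 219 [541.49532642 188.48584622 121.35477517] [519.37107362 165.95180985 117.1695335 ] [563.02524408 210.20961822 127.46425086]
z>100 258 [540.74034444 187.30320641 120.63333256] [518.5832781  165.95180985 102.12298261] [563.4123729  210.85013385 127.46425086]
circ (541.4935302734375, 188.2772674560547) 22.631393432617188
body circ ((541.9927978515625, 185.65501403808594), 43.1053466796875)
tray 2729 ((512.0620727539062, -210.5186309814453), (148.8950653076172, 150.1382598876953), 12.490867614746094) 4.360365677014785
scene zmax [ 73.11114696 108.44007265 120.15397454 122.03274876]
cap top n 159 [545.71156789 181.90712275 119.84747146] [522.41974958 162.98729343 114.17471377] [567.14335938 205.89790078 124.20656238]
z>100 261 [549.66149455 178.63785979 118.5731018 ] [520.01946821 160.99383583 100.50904622] [567.96662964 207.24480919 124.20656238]
circ (544.1526489257812, 184.51858520507812) 22.993576049804688
body circ ((468.21551513671875, 179.26162719726562), 159.526611328125)
tray 3350 ((514.1995849609375, -212.4067840576172), (152.6816864013672, 151.59857177734375), 12.665240287780762) 3.992421271319121
```

View pics/crop0.png

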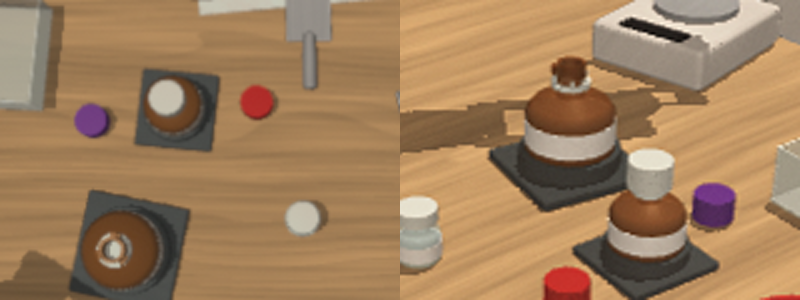

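The crop shows the white cap on the smaller amber bottle, and no other white cap of that shape nearby. From the top camera the cap top is at about (542,187,121). Next I move above it, with the yaw wound back clockwise.

Request:
step_arm(
  plan=[
    [1,[0.03,-0.035,0],[0,0,-10]],
    [1,[0.07,-0.075,0],[0,0,-20]],
    [1,[0.11,-0.115,0],[0,0,-30]],
    [1,[0.15,-0.16,0],[0,0,-40]],
    [1,[0.19,-0.2,0],[0,0,-50]],
  ],
  force=40,
)

```text
t: 0.72
tcp_pos: [418.2, 326.3, 302.2]
tool_rot: [0.0, 0.99, 0.142, -0.0]
wrist_force: [1.0, 1.0, -0.3]
grip_width: 93.7
```

Request:
step_arm(
  plan=[
    [1,[0.03,-0.035,0],[0,0,-10]],
    [1,[0.06,-0.07,0],[0,0,-20]],
    [1,[0.09,-0.1,0],[0,0,-30]],
    [1,[0.11,-0.125,0],[0,0,-40]],
    [1,[0.1245,-0.141,0],[0,0,-50]],
  ],
)

```text
t: 1.35
tcp_pos: [542.6, 185.5, 301.9]
tool_rot: [0.0, 0.957, -0.29, -0.001]
wrist_force: [-0.0, 0.2, -0.0]
grip_width: 93.7
```

Request:
step_arm(
  plan=[
    [1,[0,0,0],[0,0,-10]],
    [1,[0,0,0],[0,0,-20]],
    [1,[0,0,0],[0,0,-20]],
    [1,[0,0,0],[0,0,-20]],
    [1,[0,0,0],[0,0,-20]],
  ],
)

```text
t: 1.98
tcp_pos: [541.9, 187.2, 302.6]
tool_rot: [0.0, 0.894, -0.448, -0.0]
wrist_force: [0.1, -0.3, 0.4]
grip_width: 94.0
```

```bash
cat > look.py <<'E'
import sys
from h import *
from cell import get_obs, eyes
tag=sys.argv[1]
o=get_obs(); print({k:np.round(o[k],3) for k in("t","q","tcp_pos","tool_rot","wrist_force","ft_torque","grip_width")})
for n in sys.argv[2:]:
    f=eyes.grab_frame(n); cv2.imwrite(f"pics/{tag}_{n}.png",f["img"][:,:,::-1]); np.savez(f"{tag}_{n}.npz",**f)
E
python3 look.py a wrist top
python3 - <<'E'
from h import *
f=np.load("a_wrist.npz");X=cloud(f);z=X[...,2];h=cv2.cvtColor(f["img"],cv2.COLOR_RGB2HSV)
near=np.hypot(X[...,0]-542,X[...,1]-187)<45
m=near&(z>112)&(z<130)&(h[...,1]<60)
P=X[m];print(len(P));
if len(P): print(np.median(P,0),cv2.minEnclosingCircle(P[:,:2].astype(np.float32)))
f=np.load("top0.npz");X=cloud(f);z=X[...,2];print("big bottle top",np.nanpercentile(z[285:345,215:272],[98,99.8]))
E
```

```text
{'t': np.float64(1.975), 'q': array([ 0.182,  0.203,  1.546, -0.   ,  1.393,  1.11 ]), 'tcp_pos': array([541.909, 187.177, 302.557]), 'tool_rot': array([ 0.   ,  0.894, -0.448, -0.   ]), 'wrist_force': array([ 0.147, -0.298,  0.359]), 'ft_torque': array([-0.076,  0.114, -0.064]), 'grip_width': np.float64(93.953)}
3579
[542.07490034 189.02142001 121.12725183] ((541.17138671875, 188.27342224121094), 22.90498161315918)
big bottle top [135.27287839 141.0879728 ]
```

View pics/a_wrist.png

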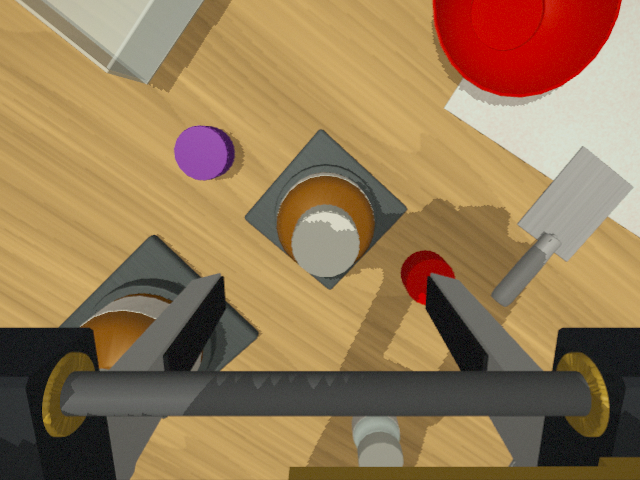

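The wrist view shows the white cap at (325,245), and its circle fit gives a centre of (541.2,188.3), which agrees with the top camera. The body stays clear of the big bottle (top at 141 mm) at the grasp height, so I descend and grip.

Request:
step_arm(
  plan=[
    [1,[-0.0006,0.0011,-0.03],[0,0,0]],
    [1,[-0.0006,0.0011,-0.06],[0,0,0]],
    [1,[-0.0006,0.0011,-0.09],[0,0,0]],
    [1,[-0.0006,0.0011,-0.11],[0,0,0]],
    [1,[-0.0006,0.0011,-0.1175],[0,0,0]],
  ],
)

```text
t: 2.7
tcp_pos: [540.6, 188.1, 183.6]
tool_rot: [0.001, 0.894, -0.448, -0.001]
wrist_force: [-0.2, -0.3, -0.1]
grip_width: 94.3
```

Request:
step_arm(
  plan=[
    [0.6,[0,0,0],[0,0,0]],
    [0.55,[0,0,0],[0,0,0]],
    [0.52,[0,0,0],[0,0,0]],
    [0.5,[0,0,0],[0,0,0]],
    [0.47,[0,0,0],[0,0,0]],
  ],
  force=10,
)

```text
t: 3.32
tcp_pos: [541.5, 188.2, 185.5]
tool_rot: [-0.0, 0.894, -0.449, 0.0]
wrist_force: [0.7, -0.2, 0.2]
grip_width: 47.4
```

Request:
step_arm(
  plan=[
    [0.4,[0,0,0],[0,0,0]],
    [0.4,[0,0,0],[0,0,0]],
    [0.4,[0,0,0],[0,0,0]],
    [0.4,[0,0,0],[0,0,0]],
    [0.4,[0,0,0],[0,0,0]],
  ],
  force=10,
)

```text
t: 3.95
tcp_pos: [541.6, 188.1, 185.3]
tool_rot: [-0.0, 0.894, -0.449, 0.0]
wrist_force: [0.4, -0.5, 0.7]
grip_width: 45.7
```

Request:
step_arm(
  plan=[
    [0.4,[0,0,0],[0,0,0]],
    [0.4,[0,0,0],[0,0,0]],
    [0.4,[0,0,-0.001],[0,0,0]],
    [0.4,[0,0,-0.002],[0,0,0]],
    [0.4,[0,0,-0.003],[0,0,0]],
  ],
  force=40,
)

```text
t: 4.58
tcp_pos: [541.7, 188.1, 184.1]
tool_rot: [0.0, 0.894, -0.449, 0.0]
wrist_force: [-4.4, -2.2, 13.9]
grip_width: 45.7
```

It went hard after about 1.2 mm, so the crests have probably met. I'll back off slightly to 8–12 N and turn a few degrees until it drops in.

Request:
step_arm(
  plan=[
    [0.4,[0,0,0.0003],[0,0,0]],
    [0.4,[0,0,0.0003],[0,0,2]],
    [0.4,[0,0,0.0003],[0,0,4]],
    [0.4,[0,0,0.0003],[0,0,6]],
    [0.4,[0,0,0.0003],[0,0,6]],
  ],
)

```text
t: 5.2
tcp_pos: [542.0, 188.1, 184.2]
tool_rot: [-0.0, 0.916, -0.401, 0.001]
wrist_force: [-2.7, -2.2, 9.4]
grip_width: 45.5
```

Request:
step_arm(
  plan=[
    [0.4,[0,0,0],[0,0,3]],
    [0.4,[0,0,0],[0,0,6]],
    [0.4,[0,0,0],[0,0,9]],
    [0.4,[0,0,0],[0,0,12]],
    [0.4,[0,0,0],[0,0,12]],
  ],
)

```text
t: 5.82
tcp_pos: [542.0, 188.0, 184.7]
tool_rot: [-0.0, 0.953, -0.303, 0.001]
wrist_force: [-2.6, -3.2, 12.0]
grip_width: 45.8
```

```bash
python3 look.py b
```

```text
{'t': np.float64(5.825), 'q': array([ 1.830e-01,  3.260e-01,  1.653e+00, -1.000e-03,  1.162e+00,
        8.000e-01]), 'tcp_pos': array([542.042, 188.031, 184.654]), 'tool_rot': array([-0.   ,  0.953, -0.303,  0.001]), 'wrist_force': array([-2.622, -3.174, 12.049]), 'ft_torque': array([-0.51 ,  0.628, -0.093]), 'grip_width': np.float64(45.781)}
```

Request:
step_arm(
  plan=[
    [0.4,[0,0,0],[0,0,4]],
    [0.4,[0,0,0],[0,0,8]],
    [0.4,[0,0,0],[0,0,12]],
    [0.4,[0,0,0],[0,0,15]],
    [0.4,[0,0,0],[0,0,15]],
  ],
)

```text
t: 6.45
tcp_pos: [542.0, 188.3, 183.3]
tool_rot: [-0.0, 0.984, -0.177, 0.001]
wrist_force: [-0.0, -1.5, 5.9]
grip_width: 45.4
```

```bash
python3 look.py b
```

```text
{'t': np.float64(6.45), 'q': array([0.184, 0.327, 1.654, 0.   , 1.159, 0.539]), 'tcp_pos': array([542.049, 188.318, 183.314]), 'tool_rot': array([-0.   ,  0.984, -0.177,  0.001]), 'wrist_force': array([-0.028, -1.459,  5.879]), 'ft_torque': array([-0.236,  0.062, -0.011]), 'grip_width': np.float64(45.38)}
```

It dropped in: the force fell to 6 N and the tool went down 1.4 mm. I press on to about 10 N and turn.

Request:
step_arm(
  plan=[
    [0.4,[0,0,-0.001],[0,0,0]],
    [0.4,[0,0,-0.002],[0,0,0]],
    [0.4,[0,0,-0.0022],[0,0,3]],
    [0.4,[0,0,-0.0022],[0,0,6]],
    [0.4,[0,0,-0.0022],[0,0,6]],
  ],
)

```text
t: 7.08
tcp_pos: [542.1, 188.3, 181.7]
tool_rot: [-0.0, 0.992, -0.125, 0.001]
wrist_force: [-0.6, -0.7, 8.8]
grip_width: 45.3
```

```bash
python3 look.py b
```

```text
{'t': np.float64(7.075), 'q': array([0.184, 0.33 , 1.655, 0.   , 1.156, 0.434]), 'tcp_pos': array([542.064, 188.323, 181.672]), 'tool_rot': array([-0.   ,  0.992, -0.125,  0.001]), 'wrist_force': array([-0.63 , -0.662,  8.845]), 'ft_torque': array([-0.269,  0.273, -0.021]), 'grip_width': np.float64(45.273)}
```

Request:
step_arm(
  plan=[
    [0.4,[0,0,-0.0003],[0,0,3]],
    [0.4,[0,0,-0.0003],[0,0,6]],
    [0.4,[0,0,-0.0003],[0,0,9]],
    [0.4,[0,0,-0.0003],[0,0,12]],
    [0.4,[0,0,-0.0003],[0,0,12]],
  ],
)

```text
t: 7.7
tcp_pos: [542.0, 188.4, 181.5]
tool_rot: [-0.0, 1.0, -0.02, 0.001]
wrist_force: [-2.2, -1.2, 9.3]
grip_width: 45.9
```

```bash
python3 look.py b
```

```text
{'t': np.float64(7.7), 'q': array([0.184, 0.33 , 1.655, 0.   , 1.155, 0.224]), 'tcp_pos': array([541.991, 188.374, 181.461]), 'tool_rot': array([-0.   ,  1.   , -0.02 ,  0.001]), 'wrist_force': array([-2.188, -1.247,  9.305]), 'ft_torque': array([-0.298,  0.396, -0.004]), 'grip_width': np.float64(45.86)}
```

Request:
step_arm(
  plan=[
    [0.4,[0,0,0],[0,0,3]],
    [0.4,[0,0,0],[0,0,6]],
    [0.4,[0,0,0],[0,0,9]],
    [0.4,[0,0,0],[0,0,12]],
    [0.4,[0,0,0],[0,0,12]],
  ],
)

```text
t: 8.32
tcp_pos: [542.0, 188.4, 181.4]
tool_rot: [-0.0, 0.996, 0.084, 0.001]
wrist_force: [-1.8, -1.0, 9.6]
grip_width: 45.4
```

```bash
python3 look.py b
```

```text
{'t': np.float64(8.325), 'q': array([0.184, 0.33 , 1.655, 0.   , 1.155, 0.015]), 'tcp_pos': array([541.963, 188.354, 181.431]), 'tool_rot': array([-0.   ,  0.996,  0.084,  0.001]), 'wrist_force': array([-1.812, -0.957,  9.613]), 'ft_torque': array([-0.249,  0.321, -0.007]), 'grip_width': np.float64(45.447)}
```

Request:
step_arm(
  plan=[
    [0.4,[0,0,0],[0,0,3]],
    [0.4,[0,0,0],[0,0,6]],
    [0.4,[0,0,0],[0,0,9]],
    [0.4,[0,0,0],[0,0,12]],
    [0.4,[0,0,0],[0,0,12]],
  ],
)

```text
t: 8.95
tcp_pos: [542.0, 188.3, 181.4]
tool_rot: [-0.0, 0.982, 0.188, 0.001]
wrist_force: [-1.6, -1.2, 8.7]
grip_width: 45.7
```

```bash
python3 look.py b
```

```text
{'t': np.float64(8.95), 'q': array([ 0.184,  0.33 ,  1.655,  0.   ,  1.155, -0.194]), 'tcp_pos': array([541.953, 188.324, 181.42 ]), 'tool_rot': array([-0.   ,  0.982,  0.188,  0.001]), 'wrist_force': array([-1.568, -1.238,  8.697]), 'ft_torque': array([-0.29 ,  0.304, -0.15 ]), 'grip_width': np.float64(45.748)}
```

The torque has risen to 0.15 N m, so it is caught (catch angle at yaw 10–22°). I turn on while watching the torque.

Request:
step_arm(
  plan=[
    [0.4,[0,0,0],[0,0,4]],
    [0.4,[0,0,0],[0,0,8]],
    [0.4,[0,0,0],[0,0,12]],
    [0.4,[0,0,0],[0,0,16]],
    [0.4,[0,0,0],[0,0,16]],
  ],
)

```text
t: 9.57
tcp_pos: [541.8, 188.3, 181.4]
tool_rot: [-0.0, 0.947, 0.323, 0.0]
wrist_force: [-2.0, -1.8, 9.4]
grip_width: 45.5
```

```bash
python3 look.py b
```

```text
{'t': np.float64(9.575), 'q': array([ 0.184,  0.33 ,  1.655,  0.   ,  1.156, -0.473]), 'tcp_pos': array([541.779, 188.328, 181.421]), 'tool_rot': array([-0.   ,  0.947,  0.323,  0.   ]), 'wrist_force': array([-2.021, -1.806,  9.44 ]), 'ft_torque': array([-0.274,  0.377, -0.129]), 'grip_width': np.float64(45.528)}
```

Yaw is about 37.7°.

Request:
step_arm(
  plan=[
    [0.4,[0,0,0],[0,0,4]],
    [0.4,[0,0,0],[0,0,8]],
    [0.4,[0,0,0],[0,0,12]],
    [0.4,[0,0,0],[0,0,16]],
    [0.4,[0,0,0],[0,0,16]],
  ],
)

```text
t: 10.2
tcp_pos: [541.6, 188.3, 181.4]
tool_rot: [0.0, 0.892, 0.451, 0.0]
wrist_force: [-1.8, -1.4, 10.1]
grip_width: 45.4
```

```bash
python3 look.py b
```

```text
{'t': np.float64(10.2), 'q': array([ 0.184,  0.33 ,  1.655,  0.   ,  1.156, -0.753]), 'tcp_pos': array([541.646, 188.285, 181.417]), 'tool_rot': array([0.   , 0.892, 0.451, 0.   ]), 'wrist_force': array([-1.765, -1.403, 10.128]), 'ft_torque': array([-0.259,  0.432, -0.113]), 'grip_width': np.float64(45.386)}
```

Request:
step_arm(
  plan=[
    [0.4,[0,0,0],[0,0,2]],
    [0.4,[0,0,0],[0,0,4]],
    [0.4,[0,0,0],[0,0,6]],
    [0.4,[0,0,0],[0,0,8]],
    [0.4,[0,0,0],[0,0,8]],
  ],
)

```text
t: 10.82
tcp_pos: [541.6, 188.2, 181.4]
tool_rot: [0.0, 0.859, 0.512, 0.0]
wrist_force: [-2.6, -1.7, 10.4]
grip_width: 45.2
```

```bash
python3 look.py b
```

```text
{'t': np.float64(10.825), 'q': array([ 0.184,  0.33 ,  1.655,  0.   ,  1.156, -0.892]), 'tcp_pos': array([541.586, 188.226, 181.397]), 'tool_rot': array([0.   , 0.859, 0.512, 0.   ]), 'wrist_force': array([-2.61 , -1.656, 10.373]), 'ft_torque': array([-0.347,  0.421, -0.15 ]), 'grip_width': np.float64(45.249)}
```

Request:
step_arm(
  plan=[
    [0.4,[0,0,0],[0,0,2]],
    [0.4,[0,0,0],[0,0,4]],
    [0.4,[0,0,0],[0,0,4]],
    [0.4,[0,0,0],[0,0,4]],
    [0.4,[0,0,0],[0,0,4]],
  ],
)

```text
t: 11.45
tcp_pos: [541.5, 188.2, 181.4]
tool_rot: [0.0, 0.841, 0.542, 0.0]
wrist_force: [-1.8, -1.5, 10.9]
grip_width: 45.2
```

```bash
python3 look.py b
```

```text
{'t': np.float64(11.45), 'q': array([ 0.184,  0.33 ,  1.655, -0.   ,  1.157, -0.962]), 'tcp_pos': array([541.51 , 188.195, 181.364]), 'tool_rot': array([0.   , 0.841, 0.542, 0.   ]), 'wrist_force': array([-1.803, -1.457, 10.883]), 'ft_torque': array([-0.292,  0.491, -0.176]), 'grip_width': np.float64(45.245)}
```

Request:
step_arm(
  plan=[
    [0.4,[0,0,0.001],[0,0,0]],
    [0.4,[0,0,0.002],[0,0,0]],
    [0.4,[0,0,0.003],[0,0,0]],
    [0.4,[0,0,0.004],[0,0,0]],
    [0.4,[0,0,0.0045],[0,0,0]],
  ],
)

```text
t: 12.08
tcp_pos: [541.1, 188.1, 184.1]
tool_rot: [-0.0, 0.84, 0.542, -0.001]
wrist_force: [-0.4, -2.0, 2.8]
grip_width: 45.7
```

Request:
step_arm(
  plan=[
    [0.4,[0,0,0.0005],[0,0,0]],
    [0.4,[0,0,0.001],[0,0,0]],
    [0.4,[0,0,0.0015],[0,0,0]],
    [0.4,[0,0,0.002],[0,0,0]],
    [0.4,[0,0,0.002],[0,0,0]],
  ],
)

```text
t: 12.7
tcp_pos: [541.2, 188.3, 186.1]
tool_rot: [-0.0, 0.84, 0.542, -0.0]
wrist_force: [0.2, -0.8, -1.0]
grip_width: 45.6
```

Request:
step_arm(
  plan=[
    [0.4,[0,0,0.0005],[0,0,0]],
    [0.4,[0,0,0.001],[0,0,0]],
    [0.4,[0,0,0.0015],[0,0,0]],
    [0.4,[0,0,0.002],[0,0,0]],
    [0.4,[0,0,0.002],[0,0,0]],
  ],
)

```text
t: 13.32
tcp_pos: [541.5, 188.2, 188.5]
tool_rot: [0.0, 0.84, 0.542, 0.0]
wrist_force: [-0.7, -0.6, -0.8]
grip_width: 45.3
```

Request:
step_arm(
  plan=[
    [0.4,[0,0,0.0005],[0,0,0]],
    [0.4,[0,0,0.001],[0,0,0]],
    [0.4,[0,0,0.0015],[0,0,0]],
    [0.4,[0,0,0.002],[0,0,0]],
    [0.4,[0,0,0.003],[0,0,0]],
  ],
)

```text
t: 13.95
tcp_pos: [541.4, 188.2, 191.5]
tool_rot: [-0.0, 0.84, 0.542, 0.0]
wrist_force: [-0.1, -0.0, -0.0]
grip_width: 45.7
```

Request:
step_arm(
  plan=[
    [0.4,[0,0,0.001],[0,0,0]],
    [0.4,[0,0,0.002],[0,0,0]],
    [0.4,[0,0,0.003],[0,0,0]],
    [0.4,[0,0,0.004],[0,0,0]],
    [0.4,[0,0,0.004],[0,0,0]],
  ],
)

```text
t: 14.58
tcp_pos: [541.5, 188.2, 195.6]
tool_rot: [0.0, 0.84, 0.542, 0.0]
wrist_force: [-0.2, -1.1, -0.7]
grip_width: 45.3
```

The cap is free, so I lift it clear, straight up, and look.

Request:
step_arm(
  plan=[
    [0.4,[0,0,0.01],[0,0,0]],
    [0.4,[0,0,0.02],[0,0,0]],
    [0.4,[0,0,0.035],[0,0,0]],
    [0.4,[0,0,0.05],[0,0,0]],
    [0.4,[0,0,0.06],[0,0,0]],
  ],
)

```text
t: 15.2
tcp_pos: [541.9, 188.3, 257.3]
tool_rot: [0.0, 0.84, 0.542, 0.001]
wrist_force: [-0.4, 0.5, -0.1]
grip_width: 45.4
```

```bash
python3 look.py c wrist scene; python3 -c "
import cv2,numpy as np
a=cv2.imread('pics/c_wrist.png');b=cv2.imread('pics/c_scene.png')[80:280,240:500]
cv2.imwrite('pics/c2.png',np.hstack([cv2.resize(a,(400,300)),cv2.resize(b,(400,300))]))"
```

```text
{'t': np.float64(15.2), 'q': array([ 0.184,  0.243,  1.594, -0.   ,  1.302, -0.963]), 'tcp_pos': array([541.94 , 188.271, 257.302]), 'tool_rot': array([0.   , 0.84 , 0.542, 0.001]), 'wrist_force': array([-0.434,  0.48 , -0.137]), 'ft_torque': array([-0.046,  0.001, -0.01 ]), 'grip_width': np.float64(45.364)}
```

View pics/c2.png

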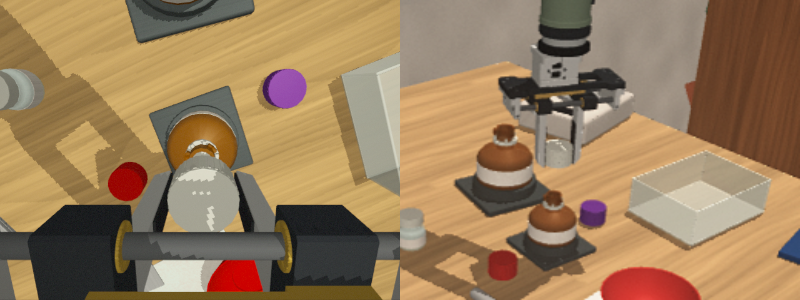

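The wrist and scene views show the cap held upright between the fingers and the bottle's neck bare. At this grip height the fingertips would meet the tray floor about 1.7 mm before the cap does. I'll rest the loose cap back on the neck without pressing and regrip 6 mm higher.

Request:
step_arm(
  plan=[
    [0.4,[0,0,-0.015],[0,0,0]],
    [0.4,[0,0,-0.03],[0,0,0]],
    [0.4,[0,0,-0.045],[0,0,0]],
    [0.4,[0,0,-0.055],[0,0,0]],
    [0.4,[0,0,-0.06],[0,0,0]],
  ],
)

```text
t: 15.92
tcp_pos: [540.9, 188.1, 194.0]
tool_rot: [-0.0, 0.84, 0.542, -0.001]
wrist_force: [-0.9, 0.5, -0.7]
grip_width: 45.3
```

Request:
step_arm(
  plan=[
    [0.4,[0,0,-0.002],[0,0,0]],
    [0.4,[0,0,-0.004],[0,0,0]],
    [0.4,[0,0,-0.006],[0,0,0]],
    [0.4,[0,0,-0.007],[0,0,0]],
    [0.4,[0,0,-0.007],[0,0,0]],
  ],
)

```text
t: 16.55
tcp_pos: [541.4, 188.1, 188.5]
tool_rot: [0.0, 0.84, 0.542, -0.0]
wrist_force: [-0.7, -0.0, -0.7]
grip_width: 45.5
```

Request:
step_arm(
  plan=[
    [0.4,[0,0,-0.0005],[0,0,0]],
    [0.4,[0,0,-0.001],[0,0,0]],
    [0.4,[0,0,-0.0015],[0,0,0]],
    [0.4,[0,0,-0.002],[0,0,0]],
    [0.4,[0,0,-0.002],[0,0,0]],
  ],
)

```text
t: 17.18
tcp_pos: [541.4, 188.2, 186.4]
tool_rot: [-0.0, 0.84, 0.542, -0.0]
wrist_force: [-0.6, -1.0, -1.2]
grip_width: 45.3
```

Request:
step_arm(
  plan=[
    [0.4,[0,0,-0.0005],[0,0,0]],
    [0.4,[0,0,-0.001],[0,0,0]],
    [0.4,[0,0,-0.001],[0,0,0]],
    [0.4,[0,0,-0.001],[0,0,0]],
    [0.4,[0,0,-0.001],[0,0,0]],
  ],
)

```text
t: 17.8
tcp_pos: [541.4, 188.2, 185.5]
tool_rot: [-0.0, 0.84, 0.542, -0.0]
wrist_force: [-0.7, -0.8, 1.6]
grip_width: 45.9
```

It is seated with light contact. I release, rise 6 mm and regrip.

Request:
step_arm(
  plan=[
    [0.52,[0,0,0],[0,0,0]],
    [0.6,[0,0,0],[0,0,0]],
    [0.65,[0,0,0],[0,0,0]],
    [0.65,[0,0,0.003],[0,0,0]],
    [0.65,[0,0,0.006],[0,0,0]],
  ],
  force=10,
)

```text
t: 18.42
tcp_pos: [541.5, 188.2, 191.7]
tool_rot: [0.0, 0.84, 0.542, 0.0]
wrist_force: [-0.3, -0.0, -0.0]
grip_width: 60.8
```

Request:
step_arm(
  plan=[
    [0.55,[0,0,0],[0,0,0]],
    [0.5,[0,0,0],[0,0,0]],
    [0.4,[0,0,0],[0,0,0]],
    [0.4,[0,0,0],[0,0,0]],
    [0.4,[0,0,0],[0,0,0]],
  ],
  force=10,
)

```text
t: 19.05
tcp_pos: [541.4, 188.1, 191.4]
tool_rot: [-0.0, 0.84, 0.542, -0.0]
wrist_force: [-0.1, -0.5, 1.1]
grip_width: 45.7
```

Request:
step_arm(
  plan=[
    [0.4,[0,0,0],[0,0,0]],
    [0.4,[0,0,0],[0,0,0]],
    [0.4,[0,0,0.001],[0,0,0]],
    [0.4,[0,0,0.002],[0,0,0]],
    [0.4,[0,0,0.003],[0,0,0]],
  ],
  force=20,
)

```text
t: 19.68
tcp_pos: [541.3, 188.2, 194.4]
tool_rot: [-0.0, 0.84, 0.542, -0.0]
wrist_force: [-0.1, -0.2, -1.6]
grip_width: 45.8
```

Request:
step_arm(
  plan=[
    [0.4,[0,0,0.002],[0,0,0]],
    [0.4,[0,0,0.005],[0,0,0]],
    [0.4,[0,0,0.015],[0,0,0]],
    [0.4,[0,0,0.03],[0,0,0]],
    [0.4,[0,0,0.05],[0,0,0]],
  ],
)

```text
t: 20.3
tcp_pos: [541.4, 188.2, 245.6]
tool_rot: [0.0, 0.84, 0.542, 0.0]
wrist_force: [0.2, 0.1, 1.0]
grip_width: 45.3
```

```bash
python3 look.py d wrist
```

```text
{'t': np.float64(20.3), 'q': array([ 0.184,  0.255,  1.605,  0.   ,  1.281, -0.963]), 'tcp_pos': array([541.42 , 188.193, 245.643]), 'tool_rot': array([0.   , 0.84 , 0.542, 0.   ]), 'wrist_force': array([0.185, 0.051, 0.964]), 'ft_torque': array([0.009, 0.042, 0.02 ]), 'grip_width': np.float64(45.33)}
```

View pics/d_wrist.png

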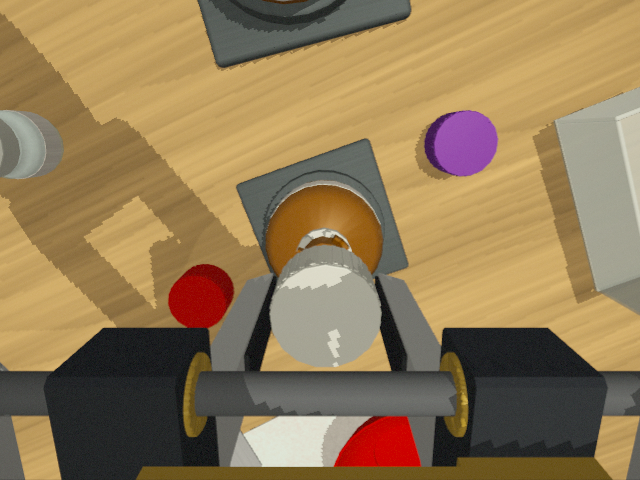

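The wrist view shows the cap upright at (327,305) with the neck bare behind it. I carry it to the tray centre at (513,-211).

Request:
step_arm(
  plan=[
    [0.4,[-0.002,-0.02,0.015],[0,0,0]],
    [0.4,[-0.005,-0.06,0.015],[0,0,0]],
    [0.4,[-0.008,-0.105,0.015],[0,0,0]],
    [0.4,[-0.011,-0.15,0.015],[0,0,0]],
    [0.4,[-0.014,-0.195,0.015],[0,0,0]],
  ],
)

```text
t: 20.98
tcp_pos: [526.7, -9.2, 260.0]
tool_rot: [0.0, 0.84, 0.542, -0.0]
wrist_force: [0.9, 0.7, -0.6]
grip_width: 45.9
```

Request:
step_arm(
  plan=[
    [0.4,[-0.003,-0.045,0],[0,0,0]],
    [0.4,[-0.006,-0.09,0],[0,0,0]],
    [0.4,[-0.009,-0.135,0],[0,0,0]],
    [0.4,[-0.012,-0.175,0],[0,0,0]],
    [0.4,[-0.0145,-0.204,0],[0,0,0]],
  ],
)

```text
t: 21.6
tcp_pos: [511.8, -213.5, 259.9]
tool_rot: [0.0, 0.841, 0.542, -0.0]
wrist_force: [0.2, -1.1, -0.9]
grip_width: 45.8
```

Request:
step_arm(
  plan=[
    [0.4,[0,0,-0.03],[0,0,0]],
    [0.4,[0,0,-0.06],[0,0,0]],
    [0.4,[0,0,-0.09],[0,0,0]],
    [0.4,[0,0,-0.12],[0,0,0]],
    [0.4,[0,0,-0.125],[0,0,0]],
  ],
)

```text
t: 22.22
tcp_pos: [510.7, -210.7, 132.5]
tool_rot: [-0.002, 0.84, 0.542, -0.001]
wrist_force: [0.0, 1.0, -0.7]
grip_width: 45.8
```

```bash
python3 look.py e wrist top
```

```text
{'t': np.float64(22.225), 'q': array([-0.548,  0.362,  1.732, -0.   ,  1.053, -1.693]), 'tcp_pos': array([ 510.739, -210.682,  132.509]), 'tool_rot': array([-0.002,  0.84 ,  0.542, -0.001]), 'wrist_force': array([ 0.013,  0.957, -0.663]), 'ft_torque': array([-0.026,  0.033, -0.033]), 'grip_width': np.float64(45.782)}
```

View pics/e_wrist.png

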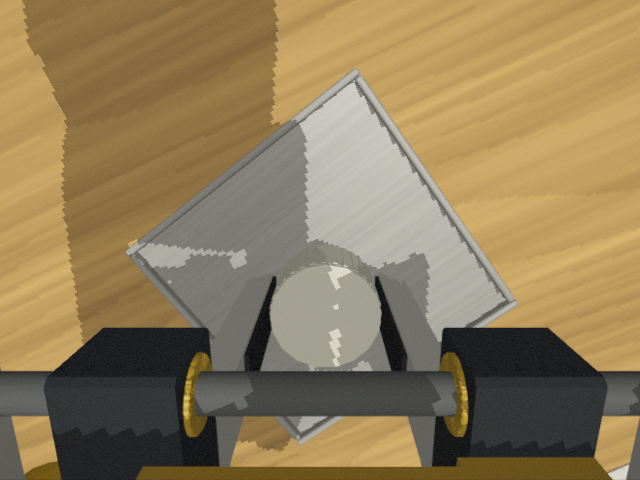

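The cap is over the tray floor at (325,310), well inside the walls. I go down gently; contact is expected at TCP z of about 105.

Request:
step_arm(
  plan=[
    [0.4,[0,0,-0.008],[0,0,0]],
    [0.4,[0,0,-0.016],[0,0,0]],
    [0.4,[0,0,-0.021],[0,0,0]],
    [0.4,[0,0,-0.024],[0,0,0]],
    [0.4,[0,0,-0.026],[0,0,0]],
  ],
)

```text
t: 22.95
tcp_pos: [512.9, -210.7, 108.2]
tool_rot: [-0.0, 0.84, 0.542, -0.0]
wrist_force: [-0.5, 0.3, -0.4]
grip_width: 45.6
```

Request:
step_arm(
  plan=[
    [0.4,[0,0,-0.0005],[0,0,0]],
    [0.4,[0,0,-0.001],[0,0,0]],
    [0.4,[0,0,-0.0015],[0,0,0]],
    [0.4,[0,0,-0.002],[0,0,0]],
    [0.4,[0,0,-0.002],[0,0,0]],
  ],
)

```text
t: 23.58
tcp_pos: [512.9, -210.8, 106.4]
tool_rot: [0.0, 0.84, 0.542, -0.0]
wrist_force: [-0.4, -0.2, -1.0]
grip_width: 45.9
```

Request:
step_arm(
  plan=[
    [0.4,[0,0,-0.0005],[0,0,0]],
    [0.4,[0,0,-0.001],[0,0,0]],
    [0.4,[0,0,-0.001],[0,0,0]],
    [0.4,[0,0,-0.001],[0,0,0]],
    [0.4,[0,0,-0.001],[0,0,0]],
  ],
)

```text
t: 24.2
tcp_pos: [513.0, -210.8, 105.5]
tool_rot: [0.0, 0.84, 0.542, 0.0]
wrist_force: [-0.1, -0.2, 0.6]
grip_width: 45.7
```

Request:
step_arm(
  plan=[
    [0.4,[0,0,-0.0005],[0,0,0]],
    [0.4,[0,0,-0.0005],[0,0,0]],
    [0.4,[0,0,-0.0005],[0,0,0]],
    [0.4,[0,0,-0.0005],[0,0,0]],
    [0.4,[0,0,-0.0005],[0,0,0]],
  ],
)

```text
t: 24.82
tcp_pos: [513.0, -210.9, 105.1]
tool_rot: [0.0, 0.84, 0.542, 0.0]
wrist_force: [-0.3, -0.3, 2.4]
grip_width: 45.7
```

Contact at TCP z 105 with 2.4 N upward, as expected. I release and lift away slowly.

Request:
step_arm(
  plan=[
    [0.52,[0,0,0],[0,0,0]],
    [0.58,[0,0,0],[0,0,0]],
    [0.65,[0,0,0],[0,0,0]],
    [0.7,[0,0,0],[0,0,0]],
    [0.7,[0,0,0.01],[0,0,0]],
  ],
)

```text
t: 25.45
tcp_pos: [512.3, -210.4, 114.4]
tool_rot: [-0.001, 0.84, 0.542, -0.0]
wrist_force: [0.1, 0.2, 0.5]
grip_width: 65.6
```

Request:
step_arm(
  plan=[
    [0.7,[0,0,0.02],[0,0,0]],
    [0.7,[0,0,0.05],[0,0,0]],
    [0.7,[0,0,0.09],[0,0,0]],
    [0.7,[0,0,0.13],[0,0,0]],
    [0.7,[0,0,0.16],[0,0,0]],
  ],
)

```text
t: 26.08
tcp_pos: [513.4, -211.0, 277.9]
tool_rot: [0.001, 0.84, 0.542, 0.001]
wrist_force: [-0.3, 0.2, -0.4]
grip_width: 65.9
```

Request:
step_arm(
  plan=[
    [0.7,[-0.01,0,0.02],[0,0,0]],
    [0.7,[-0.03,0,0.04],[0,0,0]],
    [0.7,[-0.05,0,0.04],[0,0,0]],
    [0.7,[-0.07,0,0.04],[0,0,0]],
    [0.7,[-0.08,0,0.04],[0,0,0]],
  ],
)

```text
t: 26.7
tcp_pos: [431.5, -210.5, 314.7]
tool_rot: [-0.0, 0.84, 0.542, -0.0]
wrist_force: [0.4, 0.6, -0.1]
grip_width: 65.5
```

```bash
python3 look.py f top scene
python3 - <<'E'
from h import *
f=np.load("f_scene.npz");a=f["img"][...,::-1]
t=np.load("f_top.npz")["img"][...,::-1]
cv2.imwrite("pics/f2.png",np.hstack([cv2.resize(a,(400,300)),cv2.resize(t,(400,300))]))
cv2.imwrite("pics/f3.png",cv2.resize(a[240:350,120:270],(750,550),interpolation=cv2.INTER_CUBIC))
X=cloud(f);h=cv2.cvtColor(f["img"],cv2.COLOR_RGB2HSV)
m=(np.hypot(X[...,0]-513,X[...,1]+211)<40)&(X[...,2]>28)
P=X[m];print(len(P),np.median(P,0),np.percentile(P[:,2],[5,50,95]),cv2.minEnclosingCircle(P[:,:2].astype(np.float32)))
E
```

```text
{'t': np.float64(26.7), 'q': array([-0.634, -0.008,  1.751, -0.   ,  1.4  , -1.78 ]), 'tcp_pos': array([ 431.484, -210.531,  314.7  ]), 'tool_rot': array([-0.   ,  0.84 ,  0.542, -0.   ]), 'wrist_force': array([ 0.44 ,  0.585, -0.108]), 'ft_torque': array([ 0.032, -0.008, -0.026]), 'grip_width': np.float64(65.494)}
1206 [ 489.15830725 -201.95436908  551.61025272] [ 33.09481826 551.61025272 582.21506152] ((506.3423767089844, -208.98687744140625), 34.083431243896484)
```

View pics/f2.png

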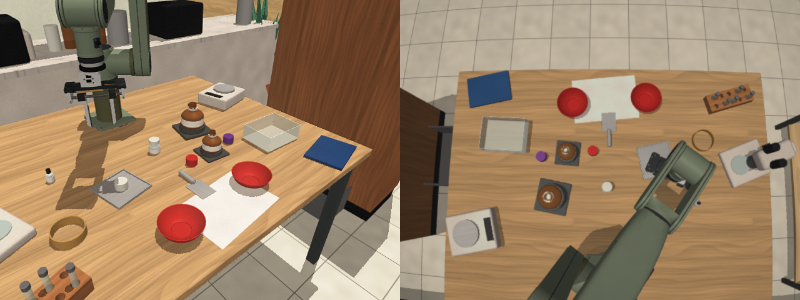

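View pics/f3.png

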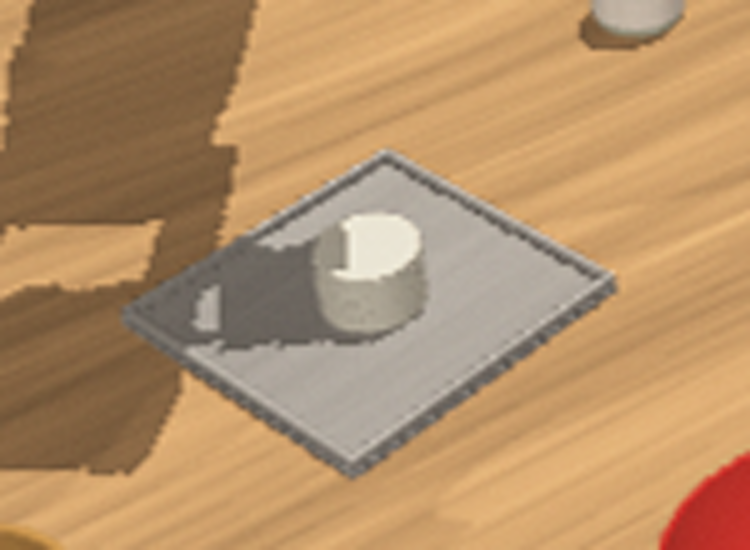

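The crop shows the cap standing upright in the middle of the tray. My height figure was contaminated by arm pixels, so I'll redo it with z below 60, then hand in.

Run:
```python
from h import *
from cell import bot
f=np.load("f_scene.npz");X=cloud(f)
m=(np.hypot(X[...,0]-513,X[...,1]+211)<40)&(X[...,2]>29)&(X[...,2]<60)
P=X[m];c=np.linalg.lstsq(np.c_[P[:,:2]-P[:,:2].mean(0),np.ones(len(P))],P[:,2],rcond=None)[0]
print(len(P),P.mean(0),"slope",c,cv2.minEnclosingCircle(P[:,:2].astype(np.float32)))
print(bot.job_done())
```

```text
262 [ 517.2340665  -213.19389175   34.32046983] slope [-3.31038987e-02  1.33486374e-02  3.43204698e+01] ((515.3665771484375, -211.95733642578125), 24.76533317565918)
the job is handed in; nothing more can be done
None
```

The bottle is open, and the white cap stands right way up and flat near the middle of the steel tray. The gripper has let go and is well clear, and I handed the job in at about 27 s.

- **Opening:** I pressed the cap at 9–11 N and turned it anticlockwise through 44–56° once it had caught. The torque stayed at or below about 0.18 N m at each check, and I did not reach the stop. Pressing peaked at about 14 N when the crests first met.
- **Lifting:** The cap came off with only its own weight on the wrist sensor. My grip was too low to set it down flat, so I rested it on the neck again without pressing and regripped it 6 mm higher.
- **Setting down:** It touched the tray floor at about 2 N, at the expected height, before I opened the gripper.
- **Last checks:** The cap's top measures about 34 mm above the table and is level to about 2° from the scene camera; 35 mm was expected. In the final pictures everything else looks where it was, judged by eye. The arm partly hid the tray in the top view, and the vial was only clear in the scene view.
- **A check that failed:** My first height reading after release was spoiled by the arm being in view. I repeated it with the arm excluded.

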